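# Turn over a tray of specimen mounts

### The job

The four specimen mounts lie polished face down in the parts tray. Turn them all over at once: cap the parts tray with the empty tray, rim to rim, turn the closed pair upside down without letting it come apart, then lift the old tray off and set it down flat on the worktop beside the other, so that the mounts stand face up in the tray that was empty. Spill nothing and leave the timer, the tape roll and the marker alone.

Things in the scene. Friction and masses are not known exactly. Their poses are not given: they have to be found in the camera images.
- parts_tray_centre (a point): Centre (half-way up) of the parts tray: grey plastic, 60 x 66 x 25 mm (own x, y, z), plain vertical outer walls, about 90 g, open side up on the worktop at the start. 2 x 2 cells, each 22 x 25 mm, 10.5 mm deep (outer wall 5, crossed dividers 6 mm), one loose mount in each, 7.5 mm proud of the rim. z points out of the open side: up at the start, down once turned over.
- empty_tray_centre (a point): Centre (half-way up) of the empty tray: grey plastic, 60 x 66 x 25 mm (own x, y, z), about 90 g, lying open side DOWN on the worktop at the start. 2 x 2 cells, 26 x 29 mm, 10 mm deep (outer wall 3, dividers 2 mm): it fits over the proud mounts with 2 mm to spare all round. z points out of its solid back: up at the start and as a cap, down once it stands open side up.
- parts_tray_mouth (a point): Centre of the parts tray's open side, in its rim plane (12.5 mm from its centre, +z). No lip: the rims just meet; capped, the trays form a block 60 x 66 x 50 mm that only the fingers hold together. Fingers closed across the 60 mm width over the meeting line bear on both trays and line them up. The block stands by itself on its 60 x 50 mm end.
- empty_tray_mouth (a point): Centre of the empty tray's open side, in its rim plane (12.5 mm from its centre, along -z). In the closed pair the mounts have 2.5 mm of play along z, so they cannot turn over by themselves. The room's side wall stands right of the worktop: a wrist that leans far to the right (y below about -0.1) can touch it.
- timer: bystander: white bench timer 68 x 62 x 19 mm; origin under its centre
- tape: bystander: roll of green marking tape, 60 mm across and 18 mm high; origin under its centre
- marker: bystander: black marker pen lying down, 136 x 12 mm along its y; origin under its centre
- mount_0_centre (a point): Centre (half-way up) of a black resin specimen mount: loose cylinder 19 mm across, 18 mm high, 12 g, standing in a cell of the parts tray. z points away from its polished face (the end with a round metal sample): up at the start (face hidden below), down when the face looks up.
- mount_1_centre (a point): Centre (half-way up) of a black resin specimen mount: loose cylinder 19 mm across, 18 mm high, 12 g, standing in a cell of the parts tray. z points away from its polished face (the end with a round metal sample): up at the start (face hidden below), down when the face looks up.
- mount_2_centre (a point): Centre (half-way up) of a black resin specimen mount: loose cylinder 19 mm across, 18 mm high, 12 g, standing in a cell of the parts tray. z points away from its polished face (the end with a round metal sample): up at the start (face hidden below), down when the face looks up.
- mount_3_centre (a point): Centre (half-way up) of a black resin specimen mount: loose cylinder 19 mm across, 18 mm high, 12 g, standing in a cell of the parts tray. z points away from its polished face (the end with a round metal sample): up at the start (face hidden below), down when the face looks up.

How it is judged:
By the outcome, as a careful person would: the job done as asked, in the order asked, and still so for the second after the job is handed in, with the robot touching nothing.
It also fails if it takes over 70 s, if anything falls off the work surface, if the arm or the gripper's body presses on something with over 40 N, if the wrist force passes 120 N, or if a joint passes its speed limit or range.

### The arm

A 6-joint arm with a two-finger parallel gripper is mounted at the origin on a cart in front of the work surface, level with it; the furniture and walls round the work are solid. World frame = base frame: x ahead of the robot, y to its left, z up, the work surface at z = 0. Lengths are in m, angles in rad, forces in N, time in s.
With the tool pointing down it reaches from about 0.35 to 0.925 m from the base axis. Payload 6.4 kg.
Tool frame: the origin (TCP) lies on the front face of the gripper's body, between the roots of the fingers; the fingertips stand 73 mm ahead of it and the grasp point (between the pads) lies 54 mm ahead of it; x points along the fingers, y is the direction in which the jaws open and shut, and the axes are right-handed (so a half turn about x gives the same grasp; the last joint's range is limited). The gripper opens to 85 mm and grips with 20 to 120 N. Pads are 22 mm wide; open, the fingers measure 114 mm over their backs; the gripper's body (76 mm by 85 mm) begins 54 mm behind the grasp point. The pads swing forward as they close: fully open they stand 13 mm farther back than shut.
Start: joints at [1.029, 0.245, 1.558, -0, 1.339, -0.174], TCP at [0.234, 0.607, 0.304] pointing down, gripper open.
Joint ranges: [-3.13, 3.13], [-1.02, 2.26], [0.13, 2.54], [-0.95, 4.09], [0.21, 2.88], [-2.74, 2.74]. Speed limits (rad/s): [2.57, 2.57, 3.14, 3.14, 3.14, 3.14].

### API

Orientations are given as a unit quaternion [x, y, z, w].
In Python, from cell import r gives the robot as it stands.
- The arm moves only by the tool step_arm, never from a script. Its argument "moves" is a list of rows, each a list of 7 numbers: the finger opening in mm, from 0 to 85.4, then the shift along the tool's x, y, z in mm, then the turn, a rotation vector about the tool's x, y, z in rad. In form: [[gripper, x, y, z, wx, wy, wz], ...]. A call has 1 to 12 rows; each row is the pose to reach, as a shift and turn from the pose commanded when the call began, along the tool's axes at that moment; what a row does not reach only later rows make up. A row lasts 1/10 s, in which the tool goes at most 50 mm and 8.59 degrees, less where a joint would pass 70% of its speed; a pose out of reach is approached as far as the arm can. A call with a gripper value outside its range is refused whole. The fingers move at their own pace and stop on an object; the grip force is fixed at half the most. Time passes only in rows, so rows that repeat a pose let the fingers close. It gives the time, the measured TCP pose, the force and the opening at its end, in the units of the state.
- r.get_state(): the state, without advancing time (a new reading comes with each control period).
- r.snapshot(name): name is "side" or "top"; returns a dict with "color" (400x640x3 uint8, red, green, blue), "mtx" (3x3 intrinsics, pixels), "k1" (the pictures are not rectified: a ray, as slopes to the right and down, at radius r is drawn at 1 + k1 r^2 times it, then the intrinsics apply), "eye" and "orientation" of the camera in the world. Camera axes: x right, y up, looking along -z (the intrinsics and any distortion apply to the point x, -y, -z); pixel columns grow to the right and rows downward; lengths in m; the calibration is good to about 2 mm. A picture is of the moment at which its call begins. There is no depth.
- r.sign_off(): hands the job in, once; it reports no verdict.
The state is a dict: "time": time; "q": joint angles; "qd": joint speeds; "effort": joint torques, N m; "eef_pos": TCP position; "ee_rot": TCP orientation; "wrist_force": force on the tool from outside, world axes, zero at the start; "moment": the same for the moment, N m; "width": finger opening in m.
Only numpy, scipy, OpenCV 4.12 (cv2) and the standard library are available. Lean on these libraries where they do the work, as an engineer would, in place of code of your own. Each camera call takes 0.05 s, during which the arm holds its last target. There are 200 camera calls.

## Working session

There is one attempt and no reset: what is moved stays moved. The work goes in short steps, Python scripts to look and compute and a tool call to move; the robot and the scene stay as the last step left them, time stands still between calls to the robot, and variables do not carry over. Pictures are saved under pics/ and viewed, on a budget of 10 in all, crops included, one or two more only if the job needs it, and the job is handed in when it is done.

Besides the shell and the picture viewer there is one more tool, called after "Call:" as name([rows], argument=value, ...), one row to a line, values as JSON. step_arm: Moves the arm, as the interface text tells. Its arguments: {"type":"object","properties":{"moves":{"type":"array","items":{"type":"array","items":{"type":"number"}}}},"required":["moves"]}

```bash
ls; mkdir -p pics; python3 - <<'E'
from cell import r
import cv2,numpy as np
print(r.get_state())
a=[]
for n in("top","side"):
    s=r.snapshot(n); print(n,s["mtx"],s["k1"],s["eye"],s["orientation"])
    cv2.imwrite(f"pics/{n}0.png",s["color"][:,:,::-1])
E
```

```text
pics
{'time': 0.0, 'q': array([ 1.02888234e+00,  2.45809062e-01,  1.55906134e+00,  2.45542235e-05,
        1.33869134e+00, -1.74097965e-01]), 'qd': array([-0.00033599,  0.00058866, -0.00047899,  0.00032134,  0.00086672,
       -0.00165553]), 'effort': array([-5.06409160e-04, -4.29497159e+01, -3.26137769e+01, -1.48441445e-04,
        5.27567245e-03, -5.19987125e-06]), 'eef_pos': array([0.2334876 , 0.60615099, 0.30275795]), 'ee_rot': array([ 0.12866362,  0.69543366, -0.12996177,  0.69492995]), 'wrist_force': array([ 0.00931118,  0.39462418, -0.17937167]), 'moment': array([-0.02008251, -0.00069366, -0.01796498]), 'width': 0.0856633691218578}
top [[497.32475589   0.         323.4488633 ]
 [  0.         497.32475589 198.27959458]
 [  0.           0.           1.        ]] -0.1558619283165681 [0.37942708 0.22317207 0.88956708] [-0.03842773  0.03328157  0.71144839 -0.70089717]
side [[491.97240571   0.         317.56218695]
 [  0.         491.97240571 200.06889672]
 [  0.           0.           1.        ]] -0.07571432928834548 [ 0.3237469  -0.29440492  0.86947068] [ 0.30160042 -0.0415312  -0.14594072  0.94128298]
```

View pics/top0.png

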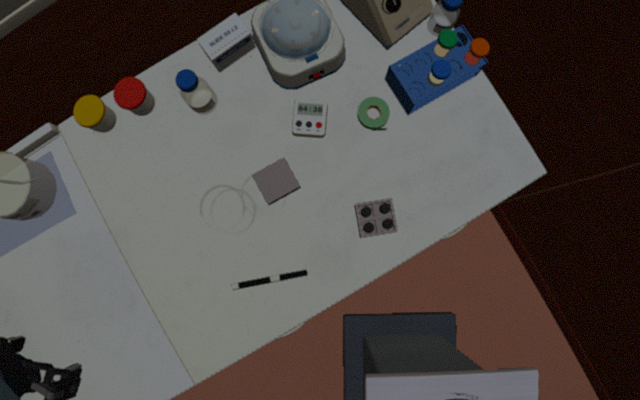

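View pics/side0.png

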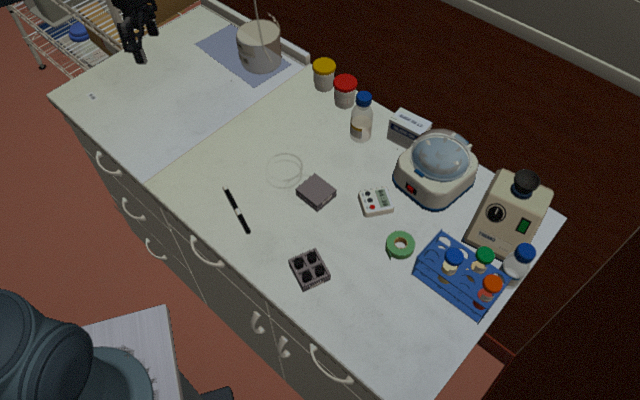

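Top view: parts tray with four black mounts is at about (376,218), the empty tray at (276,181), the marker at (270,279), the timer at (310,118) and the tape at (373,112). Side view: parts tray at (309,269), empty tray at (316,192).

```bash
cat > h.py <<'E'
from cell import r
import cv2,numpy as np
from scipy.spatial.transform import Rotation as R
def cast(s,px,z):
    u=cv2.undistortPoints(np.float64(px).reshape(-1,1,2),s["mtx"],np.array([s["k1"],0,0,0.]))[:,0]
    d=R.from_quat(s["orientation"]).apply(np.c_[u[:,0],-u[:,1],-np.ones(len(u))])
    return s["eye"]+d*((z-s["eye"][2])/d[:,2])[:,None]
def proj(s,P):
    c=R.from_quat(s["orientation"]).inv().apply(np.atleast_2d(P)-s["eye"])
    p=np.c_[c[:,0],-c[:,1],-c[:,2]]
    return cv2.projectPoints(p,np.zeros(3),np.zeros(3),s["mtx"],np.array([s["k1"],0,0,0.]))[0][:,0]
def seg(s,box):
    x0,y0,x1,y1=box
    g=cv2.cvtColor(s["color"][y0:y1,x0:x1],cv2.COLOR_RGB2GRAY)
    t,m=cv2.threshold(cv2.GaussianBlur(g,(3,3),0),0,255,cv2.THRESH_BINARY_INV+cv2.THRESH_OTSU)
    c=max(cv2.findContours(m,cv2.RETR_EXTERNAL,cv2.CHAIN_APPROX_NONE)[0],key=cv2.contourArea)
    return t,c[:,0]+np.array([x0,y0])
def rect(P):
    (c,wh,a)=cv2.minAreaRect(np.float32(P[:,:2]*1000))
    return np.round(c,1),np.round(wh,1),round(a,1)
E
python3 - <<'E'
from h import *
B={"top":{"parts":(348,190,406,246),"empty":(246,150,308,212)},"side":{"parts":(280,240,340,300),"empty":(290,168,345,218)}}
for n in B:
    s=r.snapshot(n)
    for k,b in B[n].items():
        t,c=seg(s,b)
        for z in(0.,.025): print(n,k,t,z,*rect(cast(s,c,z)))
for p,n,z in(((310,118),"timer",.019),((373,112),"tape",.018),((270,279),"marker",.01)):
    s=r.snapshot("top") if n=="timer" else s
    if n=="timer":S=s
    print(n,cast(S,[p],z).round(3))
print("edge",cast(S,[(195,385),(545,172),(493,208)],0).round(3), "marker ends",cast(S,[(235,287),(306,273)],0.006).round(3))
E
```

```text
top parts 92.0 0.0 [433.6 136.9] [59.3 68.4] 8.6
top parts 92.0 0.025 [432.1 139.3] [57.7 66.5] 8.6
top empty 102.0 0.0 [502.7 314.6] [66.  68.8] 28.3
top empty 102.0 0.025 [499.2 312.1] [64.2 66.8] 28.3
side parts 107.0 0.0 [434.4 144.1] [64.1 76.5] 9.0
side parts 107.0 0.025 [431.2 131.5] [62.3 74.3] 9.0
side empty 121.0 0.0 [503.3 321.4] [72.6 79.3] 28.4
side empty 121.0 0.025 [498.1 303.7] [70.5 77. ] 28.4
timer [[0.613 0.251 0.019]]
tape [[0.623 0.137 0.018]]
marker [[0.328 0.325 0.01 ]]
edge [[ 0.137  0.465  0.   ]
 [ 0.513 -0.185  0.   ]
 [ 0.447 -0.08   0.   ]] marker ends [[0.314 0.388 0.006]
 [0.337 0.262 0.006]]
```

```bash
cat >> h.py <<'E'
G=.048  # TCP -> pad centre at about 60 mm opening
def tool(jaw_deg,lean_deg=0):
    """jaw along jaw_deg in the worktop; lean about the jaw: + = tool points to the left of the jaw direction"""
    a,l=np.radians([jaw_deg,lean_deg]); y=np.array([np.cos(a),np.sin(a),0]); left=np.array([-y[1],y[0],0])
    x=np.array([0,0,-np.cos(l)])+left*np.sin(l)
    return R.from_matrix(np.c_[x,y,np.cross(x,y)])
def go(grasp,rot,tcp=False,g=G):
    """print the row (mm, rad, tool axes) that brings the pad centre (or TCP) to grasp"""
    s=r.get_state(); c=R.from_quat(s["ee_rot"])
    p=np.array(grasp)-(0 if tcp else g*rot.as_matrix()[:,0])
    d=c.inv().apply(p-s["eef_pos"])*1000; w=(c.inv()*rot).as_rotvec()
    print("TCP",p.round(4),"row",d.round(1),w.round(3),"rows>=",max(np.linalg.norm(d)/50,np.degrees(np.linalg.norm(w))/8.59).round(1))
def st():
    s=r.get_state(); print("t",round(s["time"],2),"q",s["q"].round(3),"p",s["eef_pos"].round(4),"F",s["wrist_force"].round(1),"w",round(s["width"],4))
    print(R.from_quat(s["ee_rot"]).as_matrix().round(3))
E
python3 - <<'E'
from h import *
st()
s=r.snapshot("top")
print("dish",cast(s,[(228,208),(201,208),(255,208),(228,182),(228,234)],0).round(3))
for j in(28.3,208.3): go([.501,.3133,.10+.078],tool(j),tcp=True)
print(np.linalg.norm([.2335,.606]))
E
```

```text
t 0.25 q [ 1.029  0.245  1.558  0.     1.339 -0.174] p [0.2336 0.6064 0.3034] F [0.4 1.3 0.3] w 0.0853
[[-0.     0.36   0.933]
 [-0.001  0.933 -0.36 ]
 [-1.    -0.001 -0.   ]]
dish [[0.455 0.402 0.   ]
 [0.456 0.452 0.   ]
 [0.454 0.353 0.   ]
 [0.502 0.402 0.   ]
 [0.408 0.402 0.   ]]
TCP [0.501  0.3133 0.178 ] row [ 125.6 -177.3  354.9] [0.709 0.    0.001] rows>= 8.3
TCP [0.501  0.3133 0.178 ] row [ 125.6 -177.3  354.9] [-2.433e+00 -1.000e-03  0.000e+00] rows>= 16.2
0.649429172427602
```

Call:
step_arm([
  [85,126,-177,355,0.709,0,0],
  [85,126,-177,355,0.709,0,0],
  [85,126,-177,355,0.709,0,0],
  [85,126,-177,355,0.709,0,0],
  [85,126,-177,355,0.709,0,0],
  [85,126,-177,355,0.709,0,0],
  [85,126,-177,355,0.709,0,0],
  [85,126,-177,355,0.709,0,0],
  [85,126,-177,355,0.709,0,0],
  [85,126,-177,355,0.709,0,0],
  [85,126,-177,355,0.709,0,0],
  [85,126,-177,355,0.709,0,0],
])

```text
time: 1.5
eef_pos: [0.5007, 0.315, 0.1785]
ee_rot: [0.362, 0.607, -0.362, 0.608]
wrist_force: [-0.3, -0.3, 1.2]
width: 0.085
```

```bash
python3 - <<'E'
from h import *
st(); go([.501,.3133,.079],tool(28.3),tcp=True)
s=r.snapshot("side"); cv2.imwrite("pics/side1.png",cv2.resize(s["color"][120:280,200:440,::-1],(720,480)))
E
```

```text
t 1.5 q [ 0.37   0.254  1.793  0.     1.093 -0.126] p [0.5007 0.315  0.1785] F [-0.3 -0.3  1.2] w 0.085
[[ 0.001  0.88   0.476]
 [ 0.001  0.476 -0.88 ]
 [-1.     0.001 -0.   ]]
TCP [0.501  0.3133 0.079 ] row [99.5 -0.6  1.7] [ 0.002 -0.    -0.001] rows>= 2.0
```

View pics/side1.png

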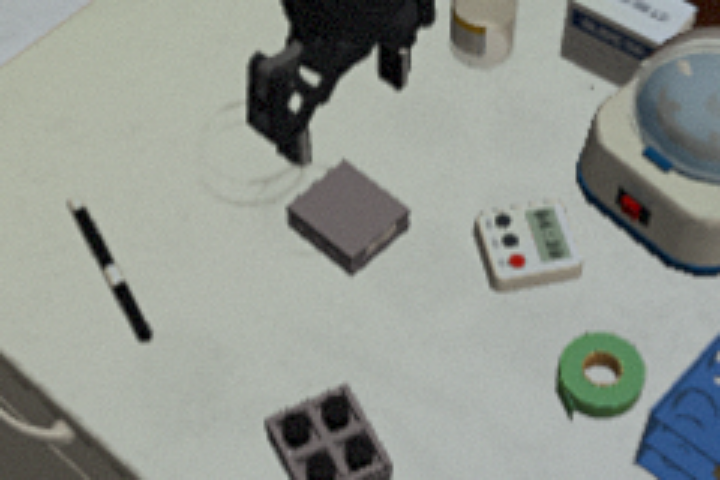

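The view shows the fingers (crop (290,150) and (395,75)) aligned along the empty tray's 60 mm axis, above the tray at crop (348,210), and clear of the dish. I'll go down and close.

Call:
step_arm([
  [85,50,-0.6,1.7,0,0,0],
  [85,80,-0.6,1.7,0,0,0],
  [85,99,-0.6,1.7,0,0,0],
  [85,99,-0.6,1.7,0,0,0],
  [55,99,-0.6,1.7,0,0,0],
  [50,99,-0.6,1.7,0,0,0],
  [45,99,-0.6,1.7,0,0,0],
  [45,99,-0.6,1.7,0,0,0],
  [45,99,-0.6,1.7,0,0,0],
  [45,99,-0.6,1.7,0,0,0],
])

```text
time: 2.55
eef_pos: [0.5031, 0.3128, 0.0814]
ee_rot: [0.364, 0.606, -0.361, 0.608]
wrist_force: [-1.5, 0.9, 7.0]
width: 0.0583
```

```bash
python3 - <<'E'
from h import *
st(); s=r.get_state(); p=s["eef_pos"]
for j in(8.6,): go([.4328,.138,.18],tool(j),tcp=True)
E
```

```text
t 2.55 q [ 3.650e-01  4.090e-01  1.809e+00  1.000e-03  9.200e-01 -1.300e-01] p [0.5031 0.3128 0.0814] F [-1.5  0.9  7. ] w 0.0583
[[ 0.004  0.88   0.474]
 [ 0.002  0.474 -0.88 ]
 [-1.     0.004  0.   ]]
TCP [0.4328 0.138  0.18  ] row [ -99.2 -144.4  120.6] [ 0.344 -0.001 -0.004] rows>= 4.3
```

Call:
step_arm([
  [45,-30,0,0,0,0,0],
  [45,-60,0,0,0,0,0],
  [45,-99,0,0,0,0,0],
  [45,-99,-144,121,0.344,0,0],
  [45,-99,-144,121,0.344,0,0],
  [45,-99,-144,121,0.344,0,0],
  [45,-99,-144,121,0.344,0,0],
  [45,-99,-144,121,0.344,0,0],
  [45,-99,-144,121,0.344,0,0],
  [45,-99,-144,121,0.344,0,0],
  [45,-99,-144,121,0.344,0,0],
])

```text
time: 3.65
eef_pos: [0.4326, 0.1379, 0.1782]
ee_rot: [0.461, 0.536, -0.461, 0.536]
wrist_force: [-0.7, 0.1, -1.3]
width: 0.0585
```

```bash
python3 - <<'E'
from h import *
st(); go([.4328,.138,.18],tool(8.6),tcp=True)
for n,b in(("side",(200,120,440,320)),("top",(300,140,460,260))):
    s=r.snapshot(n); x0,y0,x1,y1=b
    cv2.imwrite(f"pics/{n}2.png",cv2.resize(s["color"][y0:y1,x0:x1,::-1],None,fx=3,fy=3))
E
```

```text
t 3.65 q [ 0.058 -0.063  2.137  0.     1.066 -0.093] p [0.4326 0.1379 0.1782] F [-0.7  0.1 -1.3] w 0.0585
[[ 0.001  0.989  0.151]
 [ 0.     0.151 -0.989]
 [-1.     0.001 -0.   ]]
TCP [0.4328 0.138  0.18  ] row [-1.8  0.2 -0.1] [ 0.001 -0.    -0.001] rows>= 0.0
```

View pics/side2.png

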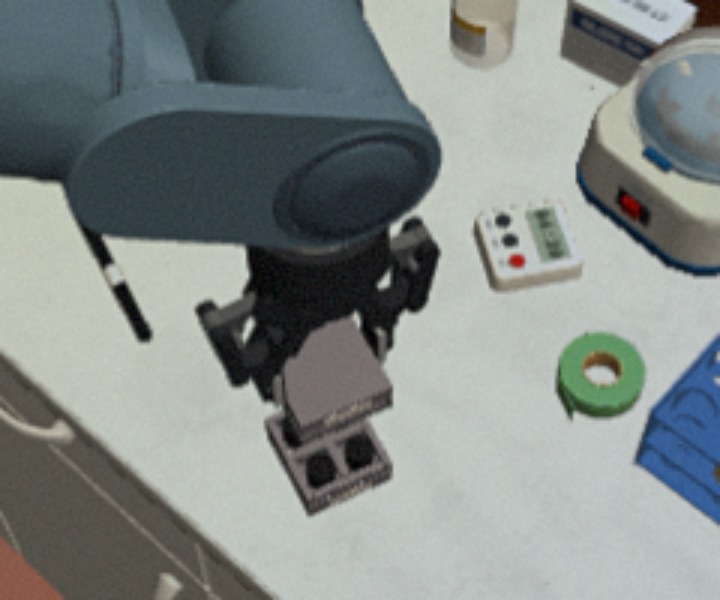

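```bash
python3 - <<'E'
from h import *
s=r.snapshot("side")
def corners(c,ang,z):
    a=np.radians(ang); u=np.array([np.cos(a),np.sin(a)]); v=np.array([-u[1],u[0]])
    return np.array([[*(np.array(c)+i*.03*u+j*.033*v),z] for i,j in((1,1),(1,-1),(-1,-1),(-1,1))])
im=cv2.resize(s["color"][220:300,270:350,::-1],None,fx=7,fy=7,interpolation=cv2.INTER_CUBIC)
for c,ang,z,col in(((.4326,.1379),8.6,.122,(0,255,0)),((.4326,.1379),8.6,.097,(0,255,255)),((.4328,.138),8.6,.025,(0,0,255)),((.4328,.138),8.6,0,(255,0,0))):
    p=(proj(s,corners(c,ang,z))+.5-[270,220])*7
    cv2.polylines(im,[np.int32(p)],True,col,1)
cv2.imwrite("pics/side3.png",im)
E
```

```text
(no output)
```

View pics/side3.png

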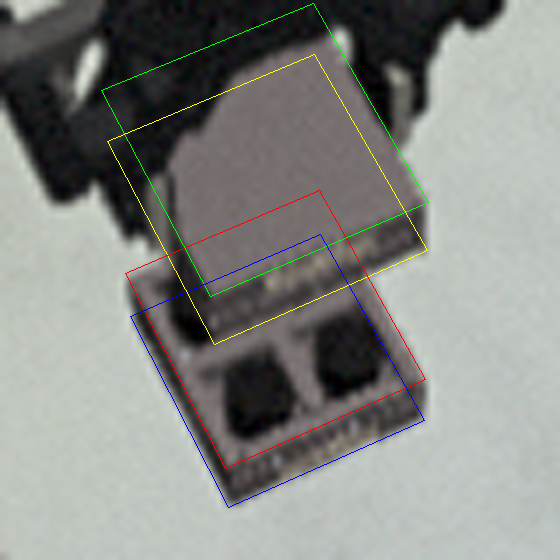

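Side view overlay: parts tray and held tray outlines both match prediction to within about 1 mm; yaw agrees too. I'll lower the cap slowly.

Call:
step_arm([
  [45,30,0,0,0,0,0],
  [45,52,0,0,0,0,0],
  [45,56,0,0,0,0,0],
  [45,60,0,0,0,0,0],
  [45,64,0,0,0,0,0],
  [45,67,0,0,0,0,0],
  [45,70,0,0,0,0,0],
  [45,71,0,0,0,0,0],
  [45,71,0,0,0,0,0],
])

```text
time: 4.7
eef_pos: [0.4322, 0.1371, 0.107]
ee_rot: [0.461, 0.536, -0.461, 0.536]
wrist_force: [0.2, -0.7, -1.3]
width: 0.0583
```

```bash
python3 - <<'E'
from h import *
st()
E
```

```text
t 4.7 q [ 0.056  0.078  2.158 -0.     0.905 -0.094] p [0.4322 0.1371 0.107 ] F [ 0.2 -0.7 -1.3] w 0.0583
[[ 0.     0.989  0.149]
 [-0.     0.149 -0.989]
 [-1.     0.     0.   ]]
```

Call:
step_arm([
  [45,0.7,0,0,0,0,0],
  [45,1.4,0,0,0,0,0],
  [45,2,0,0,0,0,0],
  [45,2,0,0,0,0,0],
])

```text
time: 5.1
eef_pos: [0.4326, 0.1372, 0.1063]
ee_rot: [0.461, 0.536, -0.461, 0.536]
wrist_force: [-5.9, -1.6, 13.6]
width: 0.0583
```

```bash
python3 - <<'E'
from h import *
st()
s=r.snapshot("side"); cv2.imwrite("pics/side4.png",cv2.resize(s["color"][200:320,250:390,::-1],None,fx=4,fy=4,interpolation=cv2.INTER_CUBIC))
E
```

```text
t 5.1 q [ 0.056  0.081  2.157 -0.     0.904 -0.094] p [0.4326 0.1372 0.1063] F [-5.9 -1.6 13.6] w 0.0583
[[-0.001  0.989  0.15 ]
 [-0.     0.15  -0.989]
 [-1.    -0.001  0.   ]]
```

View pics/side4.png

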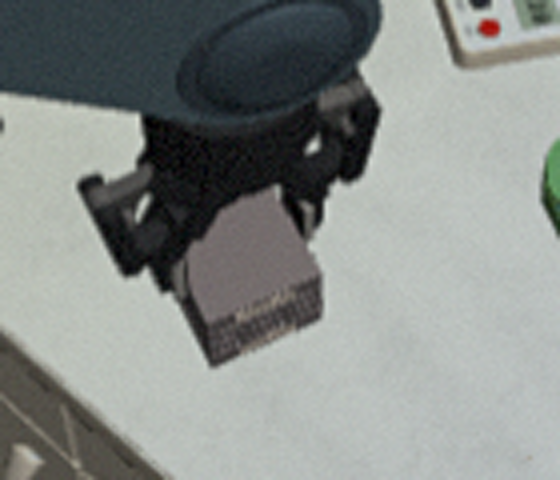

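Rims met at TCP z 0.1063 (13.6 N, as predicted 0.1064) and the view shows the two trays flush as one block. I'll release now.

Call:
step_arm([
  [45,-1.5,0,0,0,0,0],
  [65,-1.5,0,0,0,0,0],
  [85,-1.5,0,0,0,0,0],
  [85,-1.5,0,0,0,0,0],
  [85,-1.5,0,0,0,0,0],
  [85,-1.5,0,0,0,0,0],
])

```text
time: 5.75
eef_pos: [0.4322, 0.1371, 0.1063]
ee_rot: [0.461, 0.536, -0.461, 0.536]
wrist_force: [-0.4, -0.6, -0.2]
width: 0.0851
```

```bash
python3 - <<'E'
from h import *
st(); go([.4328,.1375,.034],tool(8.6,-35))
E
```

```text
t 5.75 q [ 0.056  0.08   2.158 -0.     0.903 -0.094] p [0.4322 0.1371 0.1063] F [-0.4 -0.6 -0.2] w 0.0851
[[-0.     0.989  0.149]
 [-0.     0.149 -0.989]
 [-1.    -0.     0.   ]]
TCP [0.4287 0.1647 0.0733] row [ 33.    0.7 -27.8] [-0.    -0.611  0.   ] rows>= 4.1
```

Call:
step_arm([
  [85,0,0.7,-7,0,-0.14,0],
  [85,6,0.7,-14,0,-0.28,0],
  [85,12,0.7,-21,0,-0.42,0],
  [85,20,0.7,-25,0,-0.56,0],
  [85,27,0.7,-28,0,-0.611,0],
  [85,33,0.7,-28,0,-0.611,0],
  [85,33,0.7,-28,0,-0.611,0],
])

```text
time: 6.45
eef_pos: [0.4282, 0.1648, 0.0725]
ee_rot: [0.301, 0.351, -0.579, 0.672]
wrist_force: [0.7, 0.0, -0.1]
width: 0.085
```

```bash
python3 - <<'E'
from h import *
st(); go([.4328,.1375,.034],tool(8.6,-35))
s=r.snapshot("side"); cv2.imwrite("pics/side5.png",cv2.resize(s["color"][160:320,230:430,::-1],None,fx=4,fy=3.5,interpolation=cv2.INTER_CUBIC)[:600])
E
```

```text
t 6.45 q [ 0.344  0.309  2.056 -0.709  1.04   0.645] p [0.4282 0.1648 0.0725] F [ 0.7  0.  -0.1] w 0.085
[[ 0.084  0.989  0.124]
 [-0.567  0.15  -0.81 ]
 [-0.82  -0.002  0.573]]
TCP [0.4287 0.1647 0.0733] row [-0.6  0.5  0.6] [ 0.001 -0.001  0.002] rows>= 0.0
```

View pics/side5.png

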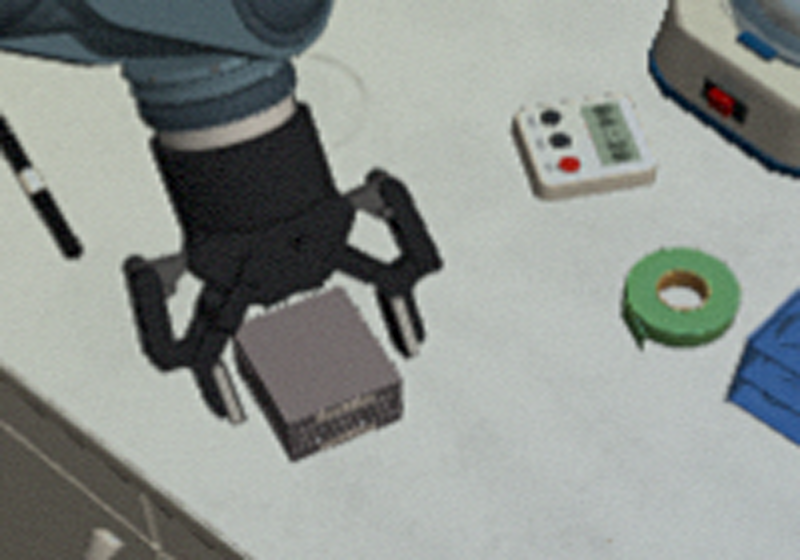

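The open jaws straddle the closed block (crop (320,370)), leaning 35° as planned, with fingers at about (225,390) and (405,320), and nothing is touching. I'll close the jaws, then compute the lift and turn.

Call:
step_arm([
  [65,0,0,0,0,0,0],
  [50,0,0,0,0,0,0],
  [45,0,0,0,0,0,0],
  [45,0,0,0,0,0,0],
  [45,0,0,0,0,0,0],
  [45,0,0,0,0,0,0],
  [45,0,0,0,0,0,0],
])

```text
time: 7.2
eef_pos: [0.4293, 0.1648, 0.0742]
ee_rot: [0.301, 0.349, -0.579, 0.673]
wrist_force: [-0.8, -1.1, 5.8]
width: 0.0596
```

```bash
python3 - <<'E'
from h import *
st(); s=r.get_state(); p=s["eef_pos"]
go([p[0],p[1],p[2]+.12],tool(8.6,-35),tcp=True)
go([.475,.25,.15],tool(8.6,55))
E
```

```text
t 7.2 q [ 0.344  0.307  2.055 -0.711  1.042  0.646] p [0.4293 0.1648 0.0742] F [-0.8 -1.1  5.8] w 0.0596
[[ 0.086  0.989  0.121]
 [-0.568  0.149 -0.81 ]
 [-0.819  0.001  0.574]]
TCP [0.4293 0.1648 0.1942] row [-98.2   0.1  68.9] [-0.001  0.001 -0.001] rows>= 2.4
TCP [0.4809 0.2111 0.1775] row [-106.4   58.    28.1] [-0.000e+00  1.572e+00 -1.000e-03] rows>= 10.5
```

Call:
step_arm([
  [45,-30,0,20,0,0,0],
  [45,-65,0,45,0,0,0],
  [45,-98,0,69,0,0,0],
  [45,-106,10,60,0,0.15,0],
  [45,-106,20,55,0,0.3,0],
  [45,-106,30,50,0,0.45,0],
  [45,-106,40,45,0,0.6,0],
  [45,-106,50,40,0,0.75,0],
  [45,-106,58,35,0,0.9,0],
  [45,-106,58,28,0,1.05,0],
  [45,-106,58,28,0,1.2,0],
  [45,-106,58,28,0,1.35,0],
])

```text
time: 8.4
eef_pos: [0.4801, 0.2107, 0.1758]
ee_rot: [0.597, 0.694, -0.262, 0.305]
wrist_force: [-0.2, 0.4, -2.3]
width: 0.0591
```

```bash
python3 - <<'E'
from h import *
st(); go([.475,.25,.15],tool(8.6,55))
E
```

```text
t 8.4 q [-0.047  0.154  2.025  0.774  1.254 -0.56 ] p [0.4801 0.2107 0.1758] F [-0.2  0.4 -2.3] w 0.0591
[[-0.1    0.989  0.11 ]
 [ 0.67   0.149 -0.728]
 [-0.736  0.    -0.677]]
TCP [0.4809 0.2111 0.1775] row [-1.1  0.9 -1.4] [-0.     0.216 -0.001] rows>= 1.4
```

Call:
step_arm([
  [45,-1.1,0.9,-1.4,0,0.15,0],
  [45,-1.1,0.9,-1.4,0,0.216,0],
  [45,-1.1,0.9,-1.4,0,0.216,0],
])

```text
time: 8.7
eef_pos: [0.4805, 0.2105, 0.176]
ee_rot: [0.622, 0.722, -0.199, 0.229]
wrist_force: [-0.7, 0.6, -2.5]
width: 0.0593
```

```bash
python3 - <<'E'
from h import *
st(); go([.475,.25,.0345],tool(8.6,55))
s=r.snapshot("side"); cv2.imwrite("pics/side6.png",cv2.resize(s["color"][100:300,220:440,::-1],None,fx=3,fy=3,interpolation=cv2.INTER_CUBIC))
E
```

```text
t 8.7 q [-0.097  0.21   2.026  0.939  1.37  -0.674] p [0.4805 0.2105 0.176 ] F [-0.7  0.6 -2.5] w 0.0593
[[-0.122  0.989  0.082]
 [ 0.807  0.147 -0.572]
 [-0.578 -0.004 -0.816]]
TCP [0.4809 0.2111 0.062 ] row [66.3  0.9 92.7] [-0.004  0.006  0.   ] rows>= 2.3
```

View pics/side6.png

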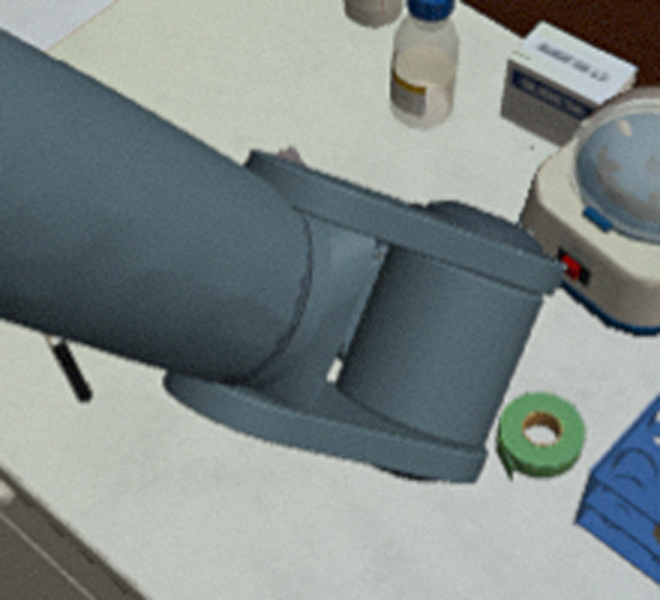

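The arm hides the block from the side camera here; width 59.3 mm and steady force say it is held. Wrist clears the tape. I'll lower it and feel for contact.

Call:
step_arm([
  [45,25,0.9,35,0,0.006,0],
  [45,45,0.9,63,0,0.006,0],
  [45,58,0.9,81,0,0.006,0],
  [45,65,0.9,91,0,0.006,0],
  [45,66.3,0.9,92.7,0,0.006,0],
  [45,66.3,0.9,92.7,0,0.006,0],
  [45,66.3,0.9,92.7,0,0.006,0],
])

```text
time: 9.45
eef_pos: [0.483, 0.2122, 0.0653]
ee_rot: [0.622, 0.723, -0.195, 0.229]
wrist_force: [-0.2, 0.6, -3.1]
width: 0.0598
```

```bash
python3 - <<'E'
from h import *
st(); go([.475,.25,.0315],tool(8.6,55))
s=r.snapshot("top"); cv2.imwrite("pics/top7.png",cv2.resize(s["color"][100:300,220:440,::-1],None,fx=3,fy=3,interpolation=cv2.INTER_CUBIC))
E
```

```text
t 9.45 q [-0.095  0.457  1.994  0.994  1.249 -0.864] p [0.483  0.2122 0.0653] F [-0.2  0.6 -3.1] w 0.0598
[[-0.121  0.989  0.088]
 [ 0.81   0.15  -0.567]
 [-0.573  0.003 -0.819]]
TCP [0.4809 0.2111 0.059 ] row [ 3.  -2.3  5.6] [ 0.002 -0.    -0.001] rows>= 0.1
```

View pics/top7.png

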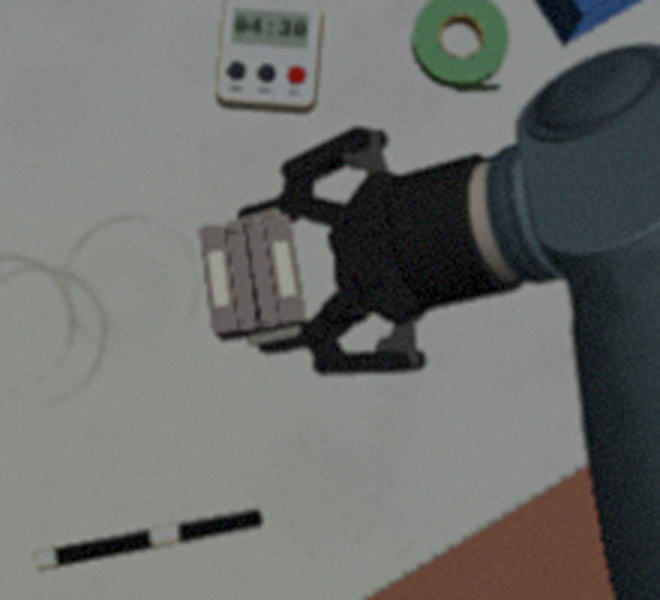

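The top view shows the closed block upright on its end (crop (252,275), both tray edges parallel, seam shut), clear of the timer, tape, marker and dish. Just above the worktop; I'll lower the last few mm.

Call:
step_arm([
  [45,1,0,1.5,0,0,0],
  [45,2,0,3,0,0,0],
  [45,2.6,0,3.7,0,0,0],
  [45,2.6,0,3.7,0,0,0],
  [45,2.6,0,3.7,0,0,0],
])

```text
time: 10.0
eef_pos: [0.4823, 0.2122, 0.0601]
ee_rot: [0.622, 0.723, -0.195, 0.227]
wrist_force: [-2.2, -2.4, 4.6]
width: 0.0591
```

Call:
step_arm([
  [58,0,0,0,0,0,0],
  [64,0,0,0,0,0,0],
  [70,0,0,0,0,0,0],
  [78,0,0,0,0,0,0],
  [85,0,0,0,0,0,0],
  [85,0,0,0,0,0,0],
  [85,0,0,0,0,0,0],
])

```text
time: 10.7
eef_pos: [0.482, 0.2122, 0.0595]
ee_rot: [0.622, 0.723, -0.196, 0.228]
wrist_force: [-0.3, -0.3, 0.0]
width: 0.0849
```

```bash
python3 - <<'E'
from h import *
st()
s=r.snapshot("top"); x=cast(s,[(220+200/3,100+228/3),(220+284/3,100+210/3),(220+305/3,100+327/3),(220+218/3,100+335/3)],.066); print(x.round(4),x.mean(0))
p=r.get_state()["eef_pos"]; a=np.radians(8.6); L=np.array([-np.sin(a),np.cos(a),0])
c=p+G*R.from_quat(r.get_state()["ee_rot"]).as_matrix()[:,0]+.010*L; print("block centre est",c.round(4))
go([c[0],c[1],.12],tool(8.6,55)); go([c[0],c[1],.10],tool(8.6,-35)); go([c[0],c[1],.041],tool(8.6,-35))
E
```

```text
t 10.7 q [-0.095  0.47   1.993  0.997  1.244 -0.872] p [0.482  0.2122 0.0595] F [-0.3 -0.3  0. ] w 0.0849
[[-0.123  0.989  0.086]
 [ 0.811  0.149 -0.566]
 [-0.573 -0.    -0.82 ]]
[[0.5018 0.2896 0.066 ]
 [0.5112 0.2426 0.066 ]
 [0.4455 0.2318 0.066 ]
 [0.4417 0.28   0.066 ]] [0.4750334  0.26101018 0.066     ]
block centre est [0.4747 0.261  0.032 ]
TCP [0.4805 0.2221 0.1475] row [-42.2   0.  -77.9] [-0.    -0.001 -0.   ] rows>= 1.8
TCP [0.4705 0.2882 0.1393] row [  17.3   -0.  -109.4] [-0.    -1.572 -0.   ] rows>= 10.5
TCP [0.4705 0.2882 0.0803] row [ 51.1  -0.  -61.1] [-0.    -1.572 -0.   ] rows>= 10.5
```

```bash
python3 - <<'E'
from h import *
c=[.475,.261]; go([*c,.16],tool(8.6,55)); go([*c,.16],tool(8.6,-35))
E
```

```text
TCP [0.4809 0.2221 0.1875] row [ -65.1    0.3 -110.7] [-0.    -0.001 -0.   ] rows>= 2.6
TCP [0.4709 0.2882 0.1993] row [ -17.1    0.3 -158.6] [-0.    -1.572 -0.   ] rows>= 10.5
```

Call:
step_arm([
  [85,-23,0,-33,0,0,0],
  [85,-46,0,-66,0,0,0],
  [85,-63,0.3,-100,0,0,0],
  [85,-60,0.3,-115,0,-0.15,0],
  [85,-56,0.3,-122,0,-0.3,0],
  [85,-52,0.3,-128,0,-0.45,0],
  [85,-47,0.3,-134,0,-0.6,0],
  [85,-42,0.3,-140,0,-0.75,0],
  [85,-37,0.3,-145,0,-0.9,0],
  [85,-31,0.3,-150,0,-1.05,0],
  [85,-25,0.3,-154,0,-1.2,0],
  [85,-20,0.3,-158,0,-1.35,0],
])

```text
time: 11.95
eef_pos: [0.4713, 0.2861, 0.2013]
ee_rot: [0.362, 0.42, -0.542, 0.631]
wrist_force: [-0.5, -0.4, -1.0]
width: 0.0851
```

```bash
python3 - <<'E'
from h import *
st(); c=[.475,.261]; go([*c,.15],tool(8.6,-35)); go([*c,.041],tool(8.6,-35))
E
```

```text
t 11.95 q [ 0.462  0.22   1.815 -0.396  1.256  0.465] p [0.4713 0.2861 0.2013] F [-0.5 -0.4 -1. ] w 0.0851
[[ 0.059  0.989  0.137]
 [-0.38   0.15  -0.913]
 [-0.923  0.002  0.385]]
TCP [0.4709 0.2882 0.1893] row [10.2 -0.1 -6.6] [-0.001 -0.216 -0.002] rows>= 1.4
TCP [0.4709 0.2882 0.0803] row [110.8  -0.3 -48.5] [-0.001 -0.216 -0.002] rows>= 2.4
```

Call:
step_arm([
  [85,10,0,-6.6,0,-0.14,0],
  [85,10,0,-6.6,0,-0.216,0],
  [85,10,0,-6.6,0,-0.216,0],
  [85,50,0,-23,0,-0.216,0],
  [85,85,0,-38,0,-0.216,0],
  [85,104,0,-46,0,-0.216,0],
  [85,110,0,-48.5,0,-0.216,0],
  [85,110,0,-48.5,0,-0.216,0],
  [85,110,0,-48.5,0,-0.216,0],
])

```text
time: 12.85
eef_pos: [0.4718, 0.2889, 0.082]
ee_rot: [0.304, 0.352, -0.577, 0.671]
wrist_force: [0.0, 0.1, 1.2]
width: 0.0848
```

```bash
python3 - <<'E'
from h import *
st(); c=[.475,.261]; go([*c,.041],tool(8.6,-35))
s=r.snapshot("side"); cv2.imwrite("pics/side8.png",cv2.resize(s["color"][110:270,240:420,::-1],None,fx=3.5,fy=3.5,interpolation=cv2.INTER_CUBIC))
E
```

```text
t 12.85 q [ 0.52   0.482  1.782 -0.607  1.193  0.692] p [0.4718 0.2889 0.082 ] F [0.  0.1 1.2] w 0.0848
[[ 0.087  0.989  0.121]
 [-0.561  0.149 -0.814]
 [-0.823  0.003  0.568]]
TCP [0.4709 0.2882 0.0803] row [ 1.7 -1.  -0.5] [-0.002 -0.007 -0.002] rows>= 0.1
```

View pics/side8.png

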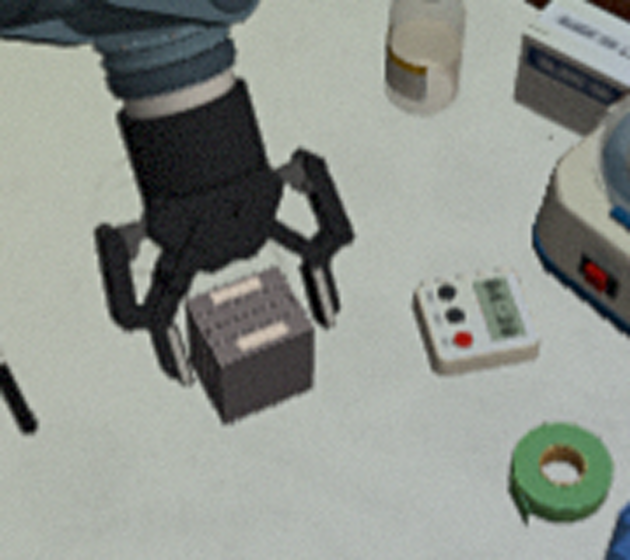

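The block stands on end by itself (crop (250,345)) with the seam closed, and the jaws straddle it at (175,365) and (330,295). I'll close on it.

Call:
step_arm([
  [65,1.5,-0.8,0,0,0,0],
  [50,1.5,-0.8,0,0,0,0],
  [45,1.5,-0.8,0,0,0,0],
  [45,1.5,-0.8,0,0,0,0],
  [45,1.5,-0.8,0,0,0,0],
  [45,1.5,-0.8,0,0,0,0],
  [45,1.5,-0.8,0,0,0,0],
])

```text
time: 13.6
eef_pos: [0.4708, 0.288, 0.0802]
ee_rot: [0.303, 0.352, -0.577, 0.672]
wrist_force: [-1.0, 0.7, 6.1]
width: 0.0592
```

```bash
python3 - <<'E'
from h import *
st(); s=r.get_state(); x=R.from_quat(s["ee_rot"]).as_matrix()[:,0]; g=s["eef_pos"]+G*x
a=np.radians(8.6); L=np.array([-np.sin(a),np.cos(a),0]); print("grasp",g.round(4),"left of block centre",((g-[.475,.261,0])@L).round(4))
go([.475,.245,.16],tool(8.6,55))
E
```

```text
t 13.6 q [ 0.52   0.483  1.784 -0.609  1.191  0.693] p [0.4708 0.288  0.0802] F [-1.   0.7  6.1] w 0.0592
[[ 0.086  0.989  0.122]
 [-0.562  0.15  -0.813]
 [-0.822  0.002  0.569]]
grasp [0.4749 0.261  0.0408] left of block centre 0.0
TCP [0.4809 0.2061 0.1875] row [-41.3  -2.1 128.9] [ 0.     1.565 -0.002] rows>= 10.4
```

Gripped on the seam. I want the fingertips a bit higher over the worktop at the end, so I'll reopen, shift 6 mm and close again (pads still cover both trays).

Call:
step_arm([
  [62,0,0,0,0,0,0],
  [70,0,0,0,0,0,0],
  [75,0,0,0,0,0,0],
  [75,-3.4,0,-4.9,0,0,0],
  [75,-3.4,0,-4.9,0,0,0],
  [60,-3.4,0,-4.9,0,0,0],
  [45,-3.4,0,-4.9,0,0,0],
  [45,-3.4,0,-4.9,0,0,0],
  [45,-3.4,0,-4.9,0,0,0],
  [45,-3.4,0,-4.9,0,0,0],
  [45,-3.4,0,-4.9,0,0,0],
])

```text
time: 14.7
eef_pos: [0.4694, 0.2938, 0.0793]
ee_rot: [0.303, 0.352, -0.577, 0.671]
wrist_force: [-0.1, 2.6, 2.7]
width: 0.0595
```

```bash
python3 - <<'E'
from h import *
st(); s=r.get_state(); x=R.from_quat(s["ee_rot"]).as_matrix()[:,0]; g=s["eef_pos"]+G*x
a=np.radians(8.6); L=np.array([-np.sin(a),np.cos(a),0]); print("grasp",g.round(4),"left of block centre",((g-[.475,.261,0])@L).round(4))
go([.475,.245,.16],tool(8.6,55))
E
```

```text
t 14.7 q [ 0.529  0.489  1.777 -0.604  1.196  0.698] p [0.4694 0.2938 0.0793] F [-0.1  2.6  2.7] w 0.0595
[[ 0.085  0.989  0.123]
 [-0.562  0.15  -0.814]
 [-0.823  0.001  0.568]]
grasp [0.4735 0.2668 0.0398] left of block centre 0.006
TCP [0.4809 0.2061 0.1875] row [-38.8  -1.7 134.2] [ 0.000e+00  1.564e+00 -1.000e-03] rows>= 10.4
```

Call:
step_arm([
  [45,-30,0,20,0,0,0],
  [45,-65,0,45,0,0,0],
  [45,-98,0,69,0,0,0],
  [45,-92,-0.5,76,0,0.15,0],
  [45,-86,-0.7,83,0,0.3,0],
  [45,-80,-0.9,90,0,0.45,0],
  [45,-73,-1.1,97,0,0.6,0],
  [45,-66,-1.3,105,0,0.75,0],
  [45,-59,-1.5,113,0,0.9,0],
  [45,-52,-1.7,121,0,1.05,0],
  [45,-45,-1.7,129,0,1.2,0],
  [45,-39,-1.7,134,0,1.35,0],
])

```text
time: 15.9
eef_pos: [0.4803, 0.2051, 0.1871]
ee_rot: [0.598, 0.695, -0.26, 0.302]
wrist_force: [-0.9, -0.1, -3.3]
width: 0.0594
```

```bash
python3 - <<'E'
from h import *
st(); go([.475,.245,.15],tool(8.6,55)); go([.475,.245,.032],tool(8.6,55))
E
```

```text
t 15.9 q [-0.06   0.133  2.024  0.77   1.28  -0.554] p [0.4803 0.2051 0.1871] F [-0.9 -0.1 -3.3] w 0.0594
[[-0.101  0.989  0.109]
 [ 0.674  0.149 -0.724]
 [-0.732  0.    -0.682]]
TCP [0.4809 0.2061 0.1775] row [7.6 0.7 5.8] [-0.     0.21  -0.001] rows>= 1.4
TCP [0.4809 0.2061 0.0595] row [93.9  0.7 86.3] [-0.     0.21  -0.001] rows>= 2.6
```

Call:
step_arm([
  [45,7.6,0.7,5.8,0,0.15,0],
  [45,7.6,0.7,5.8,0,0.21,0],
  [45,7.6,0.7,5.8,0,0.21,0],
  [45,40,0.7,36,0,0.21,0],
  [45,70,0.7,64,0,0.21,0],
  [45,86,0.7,79,0,0.21,0],
  [45,92,0.7,84.5,0,0.21,0],
  [45,92,0.7,84.5,0,0.21,0],
  [45,92,0.7,84.5,0,0.21,0],
])

```text
time: 16.8
eef_pos: [0.4822, 0.2067, 0.0637]
ee_rot: [0.622, 0.722, -0.197, 0.231]
wrist_force: [0.4, 0.3, -2.3]
width: 0.0593
```

```bash
python3 - <<'E'
from h import *
st(); go([.475,.245,.032],tool(8.6,55)); go([.475,.245,.030],tool(8.6,55))
s=r.snapshot("top"); cv2.imwrite("pics/top9.png",cv2.resize(s["color"][100:300,220:440,::-1],None,fx=3,fy=3,interpolation=cv2.INTER_CUBIC))
E
```

```text
t 16.8 q [-0.105  0.457  1.997  0.984  1.248 -0.869] p [0.4822 0.2067 0.0637] F [ 0.4  0.3 -2.3] w 0.0593
[[-0.121  0.989  0.088]
 [ 0.807  0.15  -0.572]
 [-0.578  0.002 -0.816]]
TCP [0.4809 0.2061 0.0595] row [ 2.1 -1.4  3.6] [ 0.002  0.006 -0.001] rows>= 0.1
TCP [0.4809 0.2061 0.0575] row [ 3.3 -1.4  5.2] [ 0.002  0.006 -0.001] rows>= 0.1
```

View pics/top9.png

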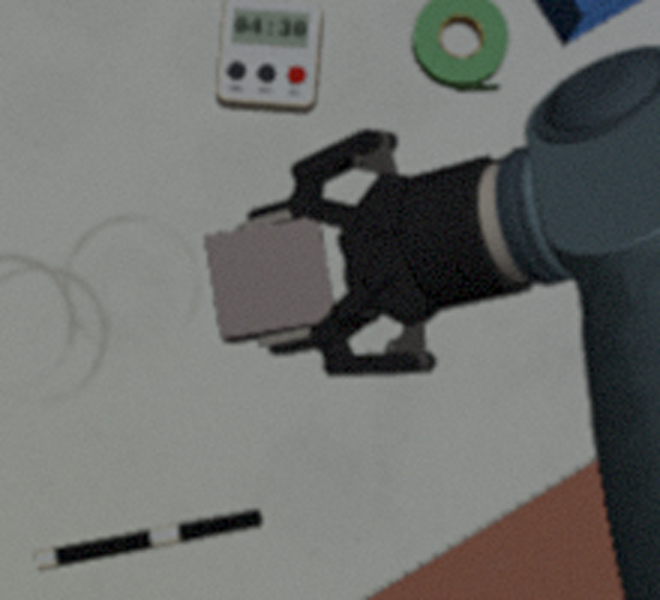

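The top view shows the block turned over (parts tray's plain back up, crop (270,280)), level and a few mm above the worktop. I'll set it down.

Call:
step_arm([
  [45,1,0,1.5,0,0,0],
  [45,2,0,2.8,0,0,0],
  [45,2.7,0,3.8,0,0,0],
  [45,2.9,0,4.2,0,0,0],
  [45,2.9,0,4.2,0,0,0],
])

```text
time: 17.35
eef_pos: [0.4823, 0.2066, 0.059]
ee_rot: [0.622, 0.723, -0.196, 0.229]
wrist_force: [-1.0, -3.0, 8.2]
width: 0.0596
```

Call:
step_arm([
  [58,0,0,0,0,0,0],
  [64,0,0,0,0,0,0],
  [72,0,0,0,0,0,0],
  [85,0,0,0,0,0,0],
  [85,0,0,0,0,0,0],
  [85,0,0,0,0,0,0],
  [85,-23,0,-33,0,0,0],
  [85,-46,0,-66,0,0,0],
  [85,-63,0,-90,0,0,0],
])

```text
time: 18.25
eef_pos: [0.4816, 0.2071, 0.1692]
ee_rot: [0.622, 0.722, -0.197, 0.23]
wrist_force: [0.6, 0.9, 0.5]
width: 0.085
```

```bash
python3 - <<'E'
from h import *
st()
s=r.snapshot("top"); px=[(220+205/3,100+234/3),(220+322/3,100+217/3),(220+334/3,100+317/3),(220+220/3,100+341/3)]
x=cast(s,px,.053); print(x.round(4),x.mean(0).round(4))
print("edges",[np.linalg.norm(x[i]-x[i-1]).round(4) for i in range(4)])
print("predicted", np.array([.4823,.2066])+.048*np.array([-.121,.807])+.008*np.array([-.15,.989]))
go([.4745,.252,.19],tool(8.6),tcp=True)
E
```

```text
t 18.25 q [-0.104  0.225  2.025  0.939  1.366 -0.694] p [0.4816 0.2071 0.1692] F [0.6 0.9 0.5] w 0.085
[[-0.121  0.989  0.087]
 [ 0.807  0.149 -0.571]
 [-0.578  0.001 -0.816]]
[[0.5002 0.2879 0.053 ]
 [0.5089 0.2214 0.053 ]
 [0.4519 0.2155 0.053 ]
 [0.4393 0.2798 0.053 ]] [0.4751 0.2512 0.053 ]
edges [np.float64(0.0614), np.float64(0.067), np.float64(0.0573), np.float64(0.0655)]
predicted [0.475292 0.253248]
TCP [0.4745 0.252  0.19  ] row [ 27.7  -2.3 -39.9] [ 0.004 -0.955 -0.008] rows>= 6.4
```

Call:
step_arm([
  [85,10,-2.3,-15,0,-0.15,0],
  [85,15,-2.3,-25,0,-0.3,0],
  [85,20,-2.3,-30,0,-0.45,0],
  [85,25,-2.3,-38,0,-0.6,0],
  [85,27.5,-2.3,-40,0,-0.75,0],
  [85,27.5,-2.3,-40,0,-0.9,0],
  [85,27.5,-2.3,-40,0,-0.955,0],
  [85,27.5,-2.3,-40,0,-0.955,0],
  [85,27.5,-2.3,-40,0,-0.955,0],
])

```text
time: 19.2
eef_pos: [0.4719, 0.2518, 0.1836]
ee_rot: [0.461, 0.537, -0.461, 0.536]
wrist_force: [-0.8, 0.7, 0.4]
width: 0.0848
```

```bash
python3 - <<'E'
from h import *
st()
for n,b in(("side",(275,175,375,260)),):
    s=r.snapshot(n); x0,y0,x1,y1=b
    cv2.imwrite("pics/side10.png",cv2.resize(s["color"][y0-45:y1,x0-20:x1,::-1],None,fx=5,fy=4.6,interpolation=cv2.INTER_CUBIC))
go([.475,.2523,.1055],tool(8.6),tcp=True)
E
```

```text
t 19.2 q [2.780e-01 1.230e-01 1.935e+00 1.000e-03 1.084e+00 1.270e-01] p [0.4719 0.2518 0.1836] F [-0.8  0.7  0.4] w 0.0848
[[-0.001  0.989  0.15 ]
 [ 0.001  0.15  -0.989]
 [-1.    -0.001 -0.001]]
TCP [0.475  0.2523 0.1055] row [78.1  3.1 -0.2] [-0.    -0.001  0.001] rows>= 1.6
```

View pics/side10.png

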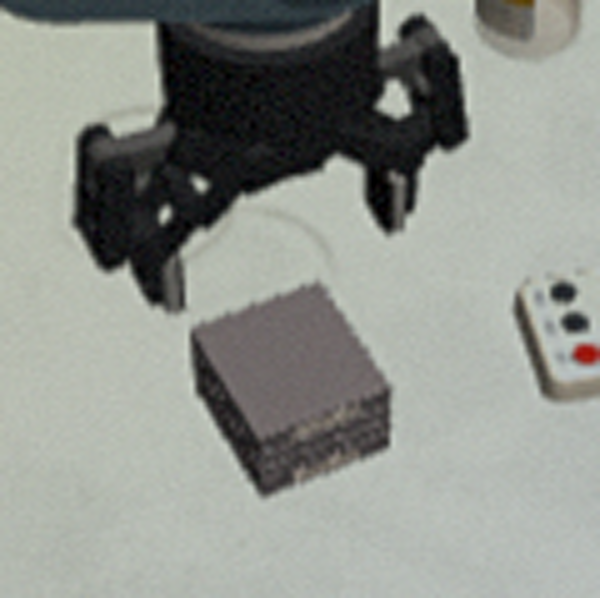

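The block lies flat and closed under the open jaws (crop (290,390)), aligned. I'll descend, grip the upper tray only and lift straight up.

Call:
step_arm([
  [85,40,3,0,0,0,0],
  [85,70,3,0,0,0,0],
  [85,78,3,0,0,0,0],
  [85,78,3,0,0,0,0],
  [70,78,3,0,0,0,0],
  [55,78,3,0,0,0,0],
  [45,78,3,0,0,0,0],
  [45,78,3,0,0,0,0],
  [45,78,3,0,0,0,0],
  [45,78,3,0,0,0,0],
  [45,78,3,0,0,0,0],
])

```text
time: 20.35
eef_pos: [0.4768, 0.2527, 0.1084]
ee_rot: [0.462, 0.535, -0.46, 0.537]
wrist_force: [-0.0, -0.1, 6.7]
width: 0.0582
```

Call:
step_arm([
  [45,-2,0,0,0,0,0],
  [45,-4,0,0,0,0,0],
  [45,-7,0,0,0,0,0],
  [45,-10,0,0,0,0,0],
  [45,-13,0,0,0,0,0],
  [45,-17,0,0,0,0,0],
  [45,-25,0,0,0,0,0],
  [45,-40,0,0,0,0,0],
  [45,-60,0,0,0,0,0],
  [45,-80,0,0,0,0,0],
])

```text
time: 21.35
eef_pos: [0.4753, 0.2523, 0.1878]
ee_rot: [0.461, 0.536, -0.461, 0.536]
wrist_force: [-0.1, 0.0, -0.5]
width: 0.0583
```

```bash
python3 - <<'E'
from h import *
st(); go([.45,.11,.18],tool(8.6),tcp=True)
s=r.snapshot("side"); cv2.imwrite("pics/side11.png",cv2.resize(s["color"][130:260,255:375,::-1],None,fx=5,fy=4.6,interpolation=cv2.INTER_CUBIC))
E
```

```text
t 21.35 q [ 0.277  0.123  1.926 -0.     1.092  0.127] p [0.4753 0.2523 0.1878] F [-0.1  0.  -0.5] w 0.0583
[[ 0.001  0.989  0.149]
 [ 0.     0.149 -0.989]
 [-1.     0.001 -0.   ]]
TCP [0.45 0.11 0.18] row [  7.7 -46.2 136.9] [-0.    -0.    -0.001] rows>= 2.9
```

View pics/side11.png

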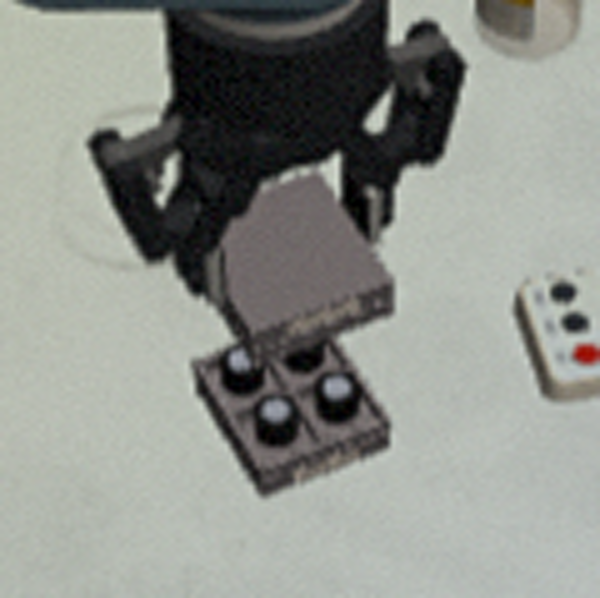

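All four mounts stand upright with bright faces up in the new tray (the fourth partly hidden at (305,355)). I'll move the old tray aside and set it down.

Call:
step_arm([
  [45,0,-16,46,0,0,0],
  [45,0,-32,92,0,0,0],
  [45,0,-46,137,0,0,0],
  [45,0,-46,137,0,0,0],
  [45,40,-46,137,0,0,0],
  [45,75,-46,137,0,0,0],
  [45,95,-46,137,0,0,0],
  [45,101,-46,137,0,0,0],
  [45,103,-46,137,0,0,0],
  [45,104,-46,137,0,0,0],
  [45,104,-46,137,0,0,0],
])

```text
time: 22.5
eef_pos: [0.451, 0.1103, 0.0835]
ee_rot: [0.461, 0.536, -0.461, 0.537]
wrist_force: [1.5, -0.9, -2.0]
width: 0.0584
```

Call:
step_arm([
  [45,1,0,0,0,0,0],
  [45,1.5,0,0,0,0,0],
  [45,1.5,0,0,0,0,0],
])

```text
time: 22.8
eef_pos: [0.4513, 0.1104, 0.0833]
ee_rot: [0.461, 0.536, -0.461, 0.536]
wrist_force: [-9.4, 0.4, 20.0]
width: 0.0582
```

Contact. I'll back off the press, open and withdraw.

Call:
step_arm([
  [45,-1,0,0,0,0,0],
  [62,-1,0,0,0,0,0],
  [75,-1,0,0,0,0,0],
  [85,-1,0,0,0,0,0],
  [85,-1,0,0,0,0,0],
  [85,-1,0,0,0,0,0],
  [85,-40,0,0,0,0,0],
  [85,-80,0,0,0,0,0],
  [85,-120,0,0,0,0,0],
  [85,-160,0,40,0,0,0],
  [85,-170,0,80,0,0,0],
  [85,-170,0,120,0,0,0],
])

```text
time: 24.0
eef_pos: [0.4696, -0.0104, 0.254]
ee_rot: [0.462, 0.534, -0.46, 0.539]
wrist_force: [1.1, -0.5, -0.2]
width: 0.0851
```

```bash
python3 - <<'E'
from h import *
st()
s=r.snapshot("side"); a=s["color"][130:330,225:445,::-1]
cv2.imwrite("pics/side12.png",cv2.resize(a,None,fx=3,fy=3,interpolation=cv2.INTER_CUBIC))
E
```

```text
t 24.0 q [-0.264 -0.14   2.054 -0.     1.221 -0.415] p [ 0.4696 -0.0104  0.254 ] F [ 1.1 -0.5 -0.2] w 0.0851
[[ 0.007  0.989  0.15 ]
 [-0.002  0.15  -0.989]
 [-1.     0.006  0.003]]
```

View pics/side12.png

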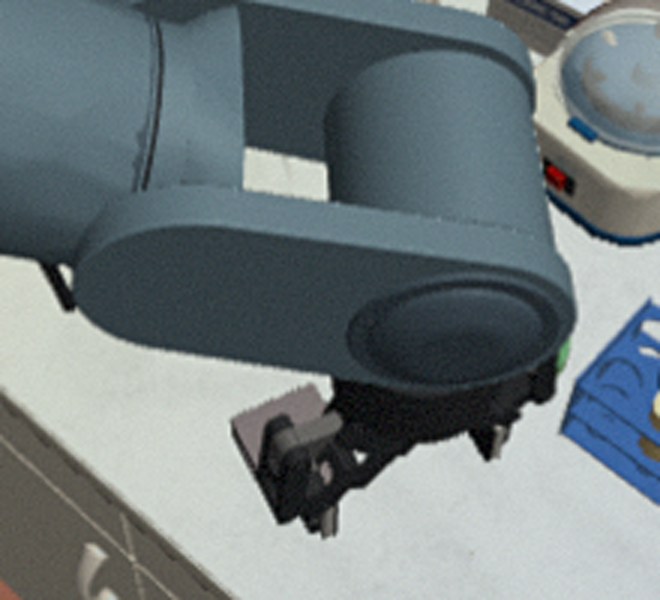

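The side view is blocked by the arm; only the old tray (crop (280,430)) shows, left behind on the worktop. I'm past the picture budget, so I'll check the rest numerically from the top camera.

```bash
python3 - <<'E'
from h import *
s=r.snapshot("top")
def box(c,z,m=32):
    p=proj(s,[[*c,z]])[0].astype(int); return (p[0]-m,p[1]-m,p[0]+m,p[1]+m)
for n,c in(("old",(.451,.1104)),("new",(.475,.2523))):
    b=box(c,.025); t,k=seg(s,b); print(n,"px",b,t,rect(cast(s,k,.025)))
b=box((.475,.2523),.035,22); g=cv2.cvtColor(s["color"],cv2.COLOR_RGB2GRAY)[b[1]:b[3],b[0]:b[2]]
m=(g<60).astype(np.uint8)
cs,h=cv2.findContours(m,cv2.RETR_CCOMP,cv2.CHAIN_APPROX_NONE)
for i,c in enumerate(cs):
    (x,y),rad=cv2.minEnclosingCircle(c); 
    if rad>2: print("inner" if h[0][i][3]>=0 else "dark",cast(s,[(x+b[0],y+b[1])],.028).round(3)[0],"r px",round(rad,1),"mid grey",g[int(y),int(x)])
# bystanders: change against the first top picture
o=cv2.imread("pics/top0.png")
d=np.abs(o.astype(int)-s["color"][:,:,::-1]).max(2)
for n,(x,y,w) in dict(timer=(310,118,22),tape=(373,112,20),marker=(270,279,42)).items():
    print(n,"changed px",(d[y-w//2:y+w//2,x-w:x+w]>50).sum(),"of",2*w*w)
E
```

```text
old px (np.int64(359), np.int64(174), np.int64(423), np.int64(238)) 107.0 (array([450.8, 111.1]), array([61.7, 68.7]), 8.4)
new px (np.int64(277), np.int64(162), np.int64(341), np.int64(226)) 100.0 (array([474.3, 251.2]), array([62.2, 64.8]), 8.6)
dark [0.46  0.268 0.028] r px 5.9 mid grey 102
inner [0.46  0.268 0.028] r px 4.3 mid grey 107
dark [0.465 0.238 0.028] r px 5.9 mid grey 103
inner [0.466 0.237 0.028] r px 4.2 mid grey 103
dark [0.488 0.273 0.028] r px 6.3 mid grey 105
inner [0.488 0.273 0.028] r px 4.3 mid grey 105
dark [0.492 0.242 0.028] r px 6.2 mid grey 104
inner [0.494 0.242 0.028] r px 4.3 mid grey 102
timer changed px 0 of 968
tape changed px 0 of 800
marker changed px 0 of 3528
```

Everything checks out: four dark rings, each with a bright metal face, sit in the four cells; both trays are flat and apart; the bystanders have not moved. I'll hand in.

```bash
python3 -c "
from cell import r
print(r.sign_off(), r.get_state()['time'])"
```

```text
the job is handed in; nothing more can be done
the job is handed in; nothing more can be done
```

The four mounts now stand face up in the tray that was empty, and the old parts tray lies flat on the worktop beside it. The job took about 24 s of the 70 s allowed.

**What I did:**
1. I capped the parts tray with the empty tray. The rims met at the predicted height.
2. I gripped the pair across the seam, rolled it 90° onto its end, and let go.
3. I gripped it again, rolled it another 90°, and set it flat.
4. I lifted the old tray straight off and set it down, open side down, about 14 cm to the right (centre to centre).

**Last checks (top camera, before hand-in):**
- **Mounts:** there are four dark rings with bright centres, one in each cell of the new tray.
- **Trays:** the outlines sit at (0.474, 0.251) and (0.451, 0.111), within about 1.5 mm of the intended spots. Their measured sizes are within 3 mm of 60 x 66 mm.
- **Bystanders:** no changed pixels at the timer, tape or marker.
- **Forces:** the highest vertical wrist force I read was 20 N, during the final set-down.

**What fell short:** the last side picture was blocked by the arm, so the final check rests on the top camera alone. I viewed 14 pictures against the budget of 10.

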